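# Jack up the relief board and hold it up

### The arm

A 6-joint arm with a two-finger parallel gripper is mounted at the origin on a cart in front of the work surface, level with it; the furniture and walls round the work are solid. World frame = base frame: x ahead of the robot, y to its left, z up, the work surface at z = 0. Lengths are in m, angles in rad, forces in N, time in s.
With the tool pointing down it reaches from about 0.325 to 0.75 m from the base axis. Payload 7.6 kg.
Tool frame: the origin (TCP) lies at the centre of the arm's flange, where the gripper is bolted on; the fingertips stand 173 mm ahead of it and the grasp point (between the pads) lies 155 mm ahead of it; z points along the fingers, y is the line along which they close (so a half turn about z gives the same grasp; the last joint's range is limited). The gripper opens to 85 mm and grips with 20 to 120 N. Pads are 22 mm wide; open, the fingers measure 114 mm over their backs; the gripper's body (76 mm by 85 mm) begins 54 mm behind the grasp point. The pads swing forward as they close: fully open they stand 13 mm farther back than shut.
Start: joints at [1.15, 0.052, 1.401, -0, 1.689, -0.07], TCP at [0.18, 0.493, 0.405] pointing down, gripper open.
Joint ranges: [-2.9, 2.9], [-0.91, 2.17], [0.12, 2.37], [-1.06, 4.2], [0.26, 2.73], [-2.93, 2.93]. Speed limits (rad/s): [2.57, 2.57, 3.01, 3.14, 3.14, 3.14].

### API

Orientations are given as a 3x3 rotation matrix whose columns are the frame's x, y, z axes.
In Python, from station import * gives the robot as it stands.
- The arm moves only by the shell command python3 -m inch 'ROWS' [FORCE]. ROWS is text: rows parted by semicolons, each of 5 numbers parted by spaces: the shift along the tool's x, y, z in units of 25 mm (1.0 is 25 mm), then the turn about the tool's z in units of 6 degrees (1.0 is 6 degrees), then the opening, from 0 (shut) to 1 (fully open). In form: x y z turn fingers; .... A call has 1 to 5 rows; each row shifts and turns the commanded pose from where the row before left it, along the tool's axes as they then stand; what a row does not reach is not made up. A row lasts 1/12 s, in which the tool goes at most 41.7 mm and 7.16 degrees, less where a joint would pass 70% of its speed; a pose out of reach is approached as far as the arm can. A call is refused whole if a number of a shift passes 1 or a number of a turn 1, either way. A call with a gripper value outside its range is refused whole. The fingers move at their own pace and stop on an object; FORCE is the grip in N (left out, the last holds). Time passes only in rows, so rows that do not move let the fingers close. It gives the time, the measured TCP pose, the force, the opening and the grip force at its end, in the units of the state.
- sense(): the state, without advancing time (a new reading comes with each control period).
- capture(name): name is "side" or "top" or "wrist"; returns a dict with "img" (384x512x3 uint8, blue, green, red), "fov_y" (degrees; the focal length in pixels is half the picture's height over the tangent of half this angle, whatever the lens; pixels are square), "cx", "cy" (the principal point, pixels), "R" (3x3) and "t" (3): a world point X has camera coordinates R X + t. Camera axes: x right, y down, z forward; pixel columns grow to the right and rows downward; lengths in m; the calibration is good to about 2 mm. A picture is of the moment at which its call begins. There is no depth.
- close_job(): hands the job in; it is judged then, once.
The state is a dict: "time_s": time; "joint_pos": joint angles; "joint_velocities": joint speeds; "joint_efforts": joint torques, N m; "eef_pos": TCP position; "ee_rot": TCP orientation; "ft_force": force on the tool from outside, world axes, zero at the start; "torque": the same for the moment, N m; "finger_gap": opening from 0.0 (shut) to 1.0 (fully open); "grasp_force": force on a finger pad.
Only numpy, scipy, OpenCV 4.12 (cv2) and the standard library are available. Lean on these libraries where they do the work, as an engineer would, in place of code of your own. Each camera call takes 0.05 s, during which the arm holds its last target. There are 200 camera calls.

### The job

Set the small blue lever jack on the table with its black saddle roller centred under the red lift tongue of the board that carries the plaster relief. Pump the yellow handle once to check the seat: press it fully down so that the jack raises the edge of the board, then let it come all the way up again; now press it fully down a second time and finish holding it down there, so that the edge stays raised for a colleague to slip a packing bar under it. Touch the board only with the jack, do not shove it out of place, and leave the other things on the table alone.

Things in the scene. Friction and masses are not known exactly. Their poses are not given: they have to be found in the camera images.
- board: Loose plywood board, 250 (x) x 330 (y) x 16 mm, on four 50 mm high corner feet; a white plaster relief 250 x 321 x 58 is fixed on it (top at 124 mm); 1.6 to 2.8 kg in all. Origin: centre of its footprint, at the feet's soles. Own -x is its front, where the red tongue sticks out. It tilts about its back feet when the tongue is raised.
- lift_point (a point): Marked lift point: on the flat underside of the red steel tongue, 50 mm above the table at rest. The tongue is 70 wide, 6 thick and sticks out 50 mm from the middle of the board's front edge; this point lies 27 mm in front of the edge, 152 mm from the board's origin along own -x. Below it is free space.
- jack: Blue lever jack, loose, 0.5 to 0.9 kg. Base plate 275 x 64 x 8 mm, own x = -160 to +115. Origin: on its underside below the lever pivot (45 mm up). Two upright cheek plates over the origin, 44 mm across outside (own y), 44 long (own x), tops at 84 mm: pinch them across own y from above. Own +x points to the saddle, own -x to the yellow handle.
- jack_grip (a point): Point on the jack midway between the cheek tops, 84 mm above its underside, straight over its origin.
- saddle (a point): Centre of the black saddle roller (radius 10, 40 long) at the toe end of the lever, 95 mm ahead (own +x) of the jack's origin. Handle up: centre 26 mm above the jack's underside, so its top is 14 mm below the tongue. Handle fully down: 61 mm up (it rises nearly straight), raising the tongue about 20 mm.
- handle (a point): Centre of the top face of the yellow handle paddle (54 x 44 mm, 8 thick) on the lever. Handle up: 130 mm behind the jack's origin (own -x), 95 mm above the jack's underside, sloping 0.36 rad. Fully down: 139 mm behind, 46 mm high and level.
- jack_lever (a joint): Angle of the jack's lever: 0 = handle up (a spring returns it there), 0.36 = handle fully down on its stop. Pressing the handle takes 3 to 4 N against the spring, about 7 to 14 N with the board on the saddle.
- bar_offcut: White plaster bar 35 x 160 x 28 mm lying at the back of the table; leave alone. Origin at the centre of its underside.
- scraper: Scraper with a wooden grip, 65 x 100 x 10 mm, lying at the back of the table; leave alone. Origin at the centre of its underside.
- plaster_cup: White cup, 73 across and 88 high, standing at the back of the table; leave alone. Origin at the centre of its underside.

How it is judged:
By the outcome, as a careful person would: the job done as asked, in the order asked, and still so for the second after the job is handed in, while the arm keeps its last pose, push and grip.
It also fails if it takes over 61 s, if anything falls off the work surface, if the arm or the gripper's body presses on something with over 40 N, if the wrist force passes 120 N, or if a joint passes its speed limit or range.

## Working session

There is one attempt and no reset: what is moved stays moved. The work goes in short steps, Python scripts to look and compute and a shell command to move; the robot and the scene stay as the last step left them, time stands still between calls to the robot, and variables do not carry over. Pictures are saved under pics/ and viewed, at most 10 in all, crops included, and the job is handed in when it is done.

```bash
mkdir -p pics; ls
cat > h.py <<'E'
from station import *
import numpy as np, cv2
def cast(c,u,v,z):
    f=c["img"].shape[0]/2/np.tan(np.radians(c["fov_y"])/2)
    R=np.array(c["R"]);t=np.array(c["t"])
    d=R.T@np.array([(u-c["cx"])/f,(v-c["cy"])/f,1]);o=-R.T@t
    return o+d*(z-o[2])/d[2]
def proj(c,X):
    f=c["img"].shape[0]/2/np.tan(np.radians(c["fov_y"])/2)
    p=np.array(c["R"])@np.array(X)+np.array(c["t"])
    return np.array([c["cx"]+f*p[0]/p[2],c["cy"]+f*p[1]/p[2]])
E
python3 - <<'E'
from h import *
s=sense();print(s["time_s"],s["eef_pos"],s["ee_rot"],s["finger_gap"])
for n in("top","side"):
    c=capture(n);cv2.imwrite(f"pics/{n}0.png",c["img"]);print(n,c["fov_y"],c["cx"],c["cy"],-np.array(c["R"]).T@np.array(c["t"]))
E
```

```text
pics
0.0 [0.18037551 0.49300906 0.40387965] [[-9.39097509e-01  3.43650146e-01 -6.68081926e-04]
 [ 3.43650765e-01  9.39096466e-01 -1.40673670e-03]
 [ 1.43968105e-04 -1.55064979e-03 -9.99998787e-01]] 1.00125275768303
top 46.067411653072845 250.19166283591073 186.25003292763597 [ 0.57068062 -0.07811823  1.24005764]
side 55.90502354162503 254.76035444619637 189.7873931308176 [0.38365883 0.80985607 0.5353969 ]
```

View pics/top0.png

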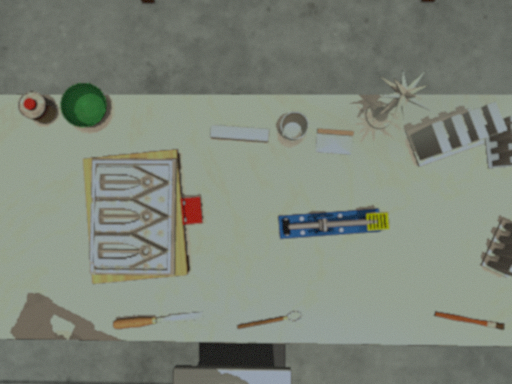

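View pics/side0.png

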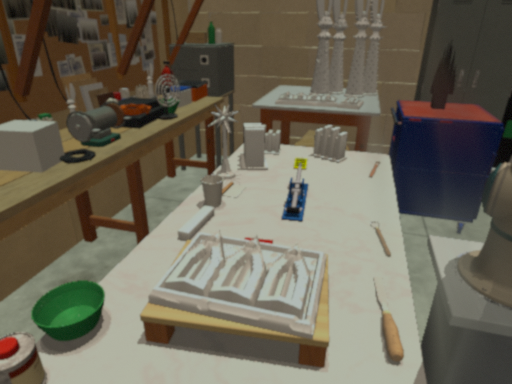

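The top view shows the red tongue at about (193,209), pointing right (-y). The blue jack spans (279–380, 210–238), with its saddle end on the left near (290,226) and the yellow paddle at (378,221). The side view shows the same layout.

```bash
cat > m.py <<'E'
from h import *
def rect(m):
    cs=max(cv2.findContours(m,cv2.RETR_EXTERNAL,cv2.CHAIN_APPROX_NONE)[0],key=cv2.contourArea)
    return cv2.boxPoints(cv2.minAreaRect(cs)),cs
def masks(img):
    h=cv2.cvtColor(img,cv2.COLOR_BGR2HSV)
    return (cv2.inRange(h,(0,150,80),(6,255,255))|cv2.inRange(h,(174,150,80),(180,255,255)),
      cv2.inRange(h,(100,120,40),(125,255,255)),cv2.inRange(h,(22,150,120),(35,255,255)),cv2.inRange(h,(12,60,100),(26,200,255)))
if __name__=="__main__":
    c=capture("top");im=c["img"];r,b,y,p=masks(im)
    # restrict to regions
    r[:, :150]=0; r[:, 230:]=0
    p[:, :70]=0; p[:,195:]=0; p[:140]=0;p[295:]=0
    y[:, :340]=0;y[:,410:]=0
    b[:, :260]=0;b[:,400:]=0;b=cv2.morphologyEx(b,cv2.MORPH_CLOSE,np.ones((9,9)))
    for n,m,z in(("tongue",r,.056),("base",b,.008),("paddle",y,.095),("ply",p,.066)):
        q,cs=rect(m);X=np.array([cast(c,*k,z)[:2] for k in q])
        P=np.array([cast(c,*k[0],z)[:2] for k in cs])
        (ce,sz,a)=cv2.minAreaRect((P*1000).astype(np.float32))
        print(n,q.round(1).tolist(),"ctr",np.round(ce,1),"size",np.round(sz,1),"ang",round(a,2))
    v=cv2.resize(im[140:300,70:410],None,fx=2.3,fy=2.3,interpolation=cv2.INTER_CUBIC);cv2.imwrite("pics/crop.png",v)
E
python3 m.py
```

```text
tongue [[180.60000610351562, 198.10000610351562], [199.5, 196.39999389648438], [201.89999389648438, 222.39999389648438], [183.0, 224.10000610351562]] ctr [574.7 106.3] size [68.5 49.9] ang 6.13
base [[278.6000061035156, 216.10000610351562], [377.0, 208.89999389648438], [378.6000061035156, 230.5], [280.20001220703125, 237.6999969482422]] ctr [ 542.  -260.1] size [ 58.6 266.7] ang 4.6
paddle [[365.8999938964844, 213.5], [386.79998779296875, 211.60000610351562], [388.29998779296875, 228.10000610351562], [367.3999938964844, 230.0]] ctr [ 551.1 -368.5] size [41.2 52.5] ang 4.59
ply [[87.80000305175781, 158.0], [153.8000030517578, 149.1999969482422], [155.10000610351562, 159.3000030517578], [89.0999984741211, 168.10000610351562]] ctr [708.7 291.2] size [ 27.  175.7] ang 7.82
```

View pics/crop.png

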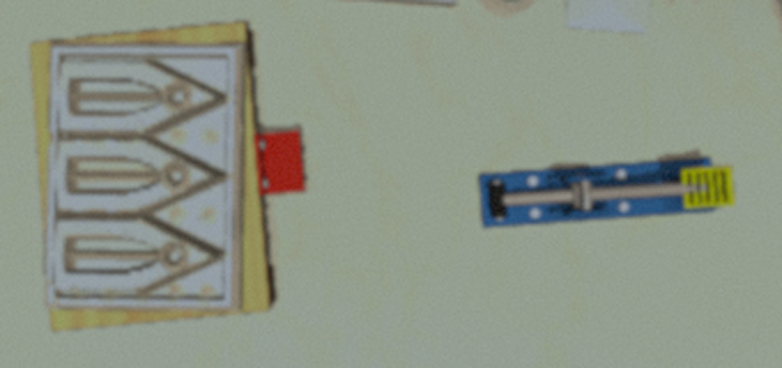

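```bash
cat > go.py <<'E'
import sys;from h import *
# target x y z, yaw(deg) of tool y
x,y,z,a=map(float,sys.argv[1:5]);s=sense();R=np.array(s["ee_rot"]);d=np.array([x,y,z])-s["eef_pos"]
print("t",round(s["time_s"],2),"pos",np.round(s["eef_pos"],4),"yaw",round(np.degrees(np.arctan2(R[1,1],R[0,1])),2),"units",np.round(R.T@d/.025,3),"turn",round((np.degrees(np.arctan2(R[1,1],R[0,1]))-a)/6,3),"F",np.round(s["ft_force"],1),"gap",round(s["finger_gap"],3),"gf",s["grasp_force"])
E
python3 -m inch '0 0 0 1 1;0 0 0 1 1;0 0 0 1 1;0 0 0 1 1;0 0 0 1 1'
python3 -m inch '0 0 0 1 1;0 0 0 1 1;0 0 0 1 1;0 0 0 1 1;0 0 0 1 1' >/dev/null
python3 -m inch '0 0 0 0.9 1;0 0 0 0 1'
python3 go.py .5406 -.2405 .40 4.6
```

```text
time_s: 0.57
eef_pos: [0.1804, 0.493, 0.4044]
ee_rot: [[-0.637, 0.77, -0.0], [0.77, 0.637, -0.001], [-0.0, -0.001, -1.0]]
ft_force: [-0.3, 0.9, -0.1]
finger_gap: 1.001
grasp_force: 0.0
time_s: 1.15
eef_pos: [0.1804, 0.493, 0.4044]
ee_rot: [[-0.075, 0.997, -0.0], [0.997, 0.075, -0.001], [-0.001, -0.0, -1.0]]
ft_force: [-0.4, -0.3, -0.9]
finger_gap: 0.996
grasp_force: 0.0
t 1.15 pos [0.1804 0.493  0.4044] yaw 4.31 units [-30.341  12.162   0.187] turn -0.048 F [-0.4 -0.3 -0.9] gap 0.996 gf 0.0
```

```bash
python3 -m inch '-1 0.4 0 0 1;-1 0.4 0 0 1;-1 0.4 0 0 1;-1 0.4 0 0 1;-1 0.4 0 0 1' >/dev/null
python3 -m inch '-1 0.4 0 0 1;-1 0.4 0 0 1;-1 0.4 0 0 1;-1 0.4 0 0 1;-1 0.4 0 0 1' >/dev/null
python3 -m inch '-1 0.4 0 0 1;-1 0.4 0 0 1;-1 0.4 0 0 1;-1 0.4 0 0 1;-1 0.4 0 0 1' >/dev/null
python3 -m inch '-1 0.4 0 0 1;-1 0.4 0 0 1;-1 0.4 0 0 1;-1 0.4 0 0 1;-1 0.4 0 0 1' >/dev/null
python3 -m inch '-1 0.4 0 0 1;-1 0.4 0 0 1;-1 0.4 0 0 1;-1 0.4 0 0 1;-1 0.4 0 0 1' >/dev/null
python3 -m inch '-1 0.4 0 0 1;-1 0.4 0 0 1;-1 0.4 0 0 1;-1 0.4 0 0 1;-1 0.4 0 0 1' >/dev/null
python3 -m inch '-0.34 0.16 0 0 1;0 0 0 0 1' >/dev/null
python3 go.py .5406 -.2405 .30 4.6
python3 - <<'E'
from h import *
c=capture("wrist");cv2.imwrite("pics/w0.png",c["img"])
for p in [(0.5406,-.2405,.084),(.551,-.3685,.095)]:print(proj(c,p))
E
```

```text
t 3.82 pos [ 0.5434 -0.2411  0.4035] yaw 4.54 units [ 0.032 -0.102  4.138] turn -0.01 F [-1.  -0.6 -0.1] gap 1.001 gf 0.0
[249.04005638 174.61146351]
[249.48281806 300.3037833 ]
```

View pics/w0.png

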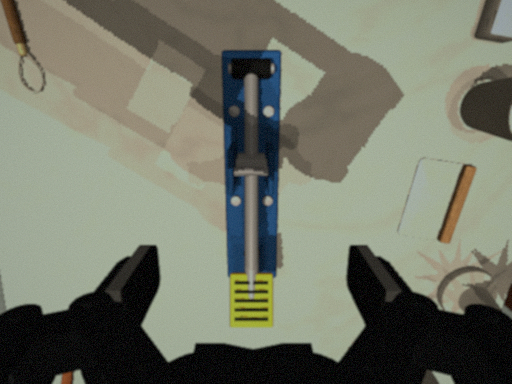

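The wrist view shows the jack almost straight below. The roller is at (251,68), the pivot and cheeks near (251,165) and the paddle at (251,300). That is about 2 px right of my prediction.

Run:
```python
from m import *
c=capture("wrist");r,b,y,p=masks(c["img"]);b=cv2.morphologyEx(b,cv2.MORPH_CLOSE,np.ones((25,25)))
for n,m,z in(("base",b,.008),("paddle",y,.095)):
    q,cs=rect(m);P=np.array([cast(c,*k[0],z)[:2] for k in cs]);ce,sz,a=cv2.minAreaRect((P*1000).astype(np.float32))
    print(n,np.round(ce,1),np.round(sz,1),a);e=np.array([-.08,.997]);print((P@e).max()*1000)
print(cast(c,251,68,.036))
```

```text
base [ 543.6 -259.3] [ 61.  268.9] 4.58451509475708
-167.53452206098066
paddle [ 552.4 -368.3] [41.7 60.4] 4.652869701385498
-381.1832260209843
[ 0.53429965 -0.14301801  0.036     ]
```

```bash
python3 -m inch '0.04 -0.05 1 0 1;0 0 1 0 1;0 0 1 0 1;0 0 1 0 1;0 0 1 0 1' >/dev/null
python3 -m inch '0 0 1 0 1;0 0 1 0 1;0 0 0.5 0 1;0 0 0 0 1;0 0 0 0 1'
python3 -m inch '0 0 0 0 0.3;0 0 0 0 0.3;0 0 0 0 0.3;0 0 0 0 0.3;0 0 0 0 0.3' 60 >/dev/null
python3 -m inch '0 0 0 0 0.3;0 0 0 0 0.3;0 0 0 0 0.3;0 0 0 0 0.3;0 0 0 0 0.3' 60
python3 go.py .5422 -.2398 .215 4.6
```

```text
time_s: 4.75
eef_pos: [0.5417, -0.2378, 0.2178]
ee_rot: [[-0.08, 0.997, -0.0], [0.997, 0.08, 0.0], [0.0, 0.0, -1.0]]
ft_force: [-0.2, 0.1, 0.4]
finger_gap: 1.001
grasp_force: 0.0
time_s: 5.58
eef_pos: [0.5419, -0.2385, 0.2187]
ee_rot: [[-0.079, 0.997, 0.002], [0.997, 0.079, -0.001], [-0.001, 0.002, -1.0]]
ft_force: [-1.6, 1.5, 6.9]
finger_gap: 0.506
grasp_force: 64.1
t 5.58 pos [ 0.5419 -0.2385  0.2187] yaw 4.5 units [-0.051  0.006  0.149] turn -0.016 F [-1.6  1.5  6.9] gap 0.506 gf 64.0705132484436
```

```bash
python3 -m inch '0 0 -0.3 0 0.3;0 0 -0.3 0 0.3;0 0 0 0 0.3'
python3 -m inch '0.6 0.2 0 0 0.3;0.7 0.2 0 0 0.3;0.7 0.2 0 0 0.3;0.7 0.2 0 0 0.3;0.7 0.3 0 0 0.3' >/dev/null
python3 -m inch '0.7 0.3 0 0 0.3;0.7 0.3 0 0 0.3;0.7 0.3 0 0 0.3;0.7 0.2 0 0 0.3;0.7 0.2 0 0 0.3' >/dev/null
python3 -m inch '0.6 0.1 0 0 0.3;0 0 0 0 0.3;0 0 0 0 0.3'
cat > m2.py <<'E'
from m import *
c=capture("wrist");cv2.imwrite("pics/w1.png",c["img"])
c=capture("top");im=c["img"];cv2.imwrite("pics/t1.png",im[140:300,80:400]);c2=capture("side");cv2.imwrite("pics/s1.png",c2["img"])
E
python3 m2.py; python3 go.py .58 -.04 .23 4.6; python3 -c "
import cv2,numpy as np
a=cv2.resize(cv2.imread('pics/t1.png'),(768,384));b=cv2.imread('pics/w1.png')[:,:];cv2.imwrite('pics/j1.png',np.vstack([cv2.resize(a,(512,256)),cv2.resize(b,(512,344))[:344]]))"
```

```text
time_s: 5.83
eef_pos: [0.5418, -0.2384, 0.2332]
ee_rot: [[-0.079, 0.997, 0.001], [0.997, 0.079, -0.0], [-0.0, 0.001, -1.0]]
ft_force: [0.4, 0.8, -6.1]
finger_gap: 0.509
grasp_force: 63.0
time_s: 6.92
eef_pos: [0.5891, -0.0458, 0.2315]
ee_rot: [[-0.08, 0.997, -0.001], [0.997, 0.08, 0.0], [0.0, -0.001, -1.0]]
ft_force: [0.2, -0.6, -6.4]
finger_gap: 0.511
grasp_force: 62.8
t 7.07 pos [ 0.5891 -0.0472  0.2319] yaw 4.46 units [ 0.315 -0.341  0.076] turn -0.023 F [ 0.3 -0.4 -6.5] gap 0.505 gf 62.79520511627197
```

View pics/j1.png

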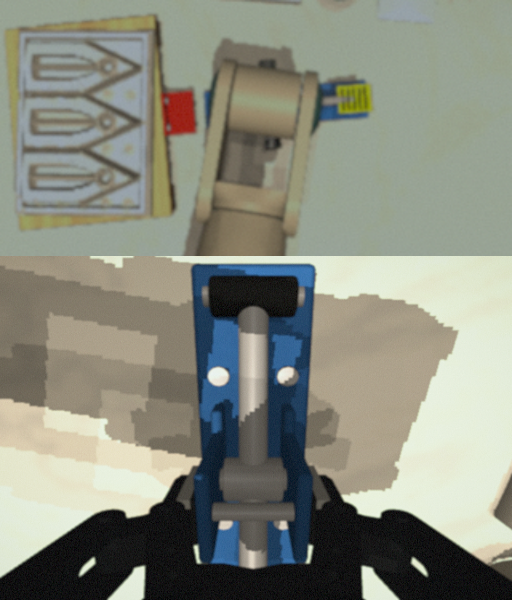

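View pics/s1.png

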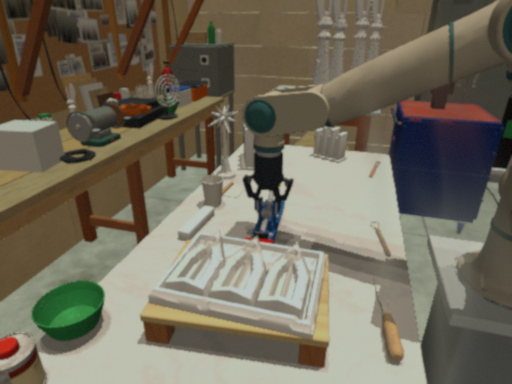

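Top and wrist views: the jack is held square, with its toe just short of the red tongue. In the stacked picture the tongue is at about (180,112). In the wrist picture the roller is at about (253,47). Next I'll measure the board's yaw and where the roller sits relative to the hand.

Run:
```python
from m import *
c=capture("top");im=c["img"];r,b,y,p=masks(im)
g=cv2.GaussianBlur(im,(3,3),0)[:,:,0].astype(float)  # blue channel: ply/dark low, table high
pts=[]
for v in list(range(158,192))+list(range(230,268)):
    row=g[v,168:200];d=np.diff(row);k=d.argmax()
    pts.append(cast(c,168+k+.5,v,.05 if 0 else .058)[:2])
pts=np.array(pts);
for _ in range(3):
    k=np.polyfit(pts[:,0],pts[:,1],1);e=pts[:,1]-np.polyval(k,pts[:,0]);pts=pts[abs(e)<max(2*e.std(),1e-3)]
print("front edge yaw",np.degrees(np.arctan(k[0])),e.std(),len(pts))
r[:, :150]=0;r[:,230:]=0
q,cs=rect(r);P=np.array([cast(c,*t[0],.056)[:2] for t in cs])
m=cv2.moments(r,True);ce=cast(c,m["m10"]/m["m00"],m["m01"]/m["m00"],.056)
u=np.array([np.sin(np.arctan(k[0])),-np.cos(np.arctan(k[0]))]);w=np.array([-u[1],u[0]])
for n,ax in(("u",u),("w",w)):
    s=P@ax;print(n,s.min(),s.max(),ce[:2]@ax)
print("centroid",ce,"edge at tongue u:",np.array([ce[0],np.polyval(k,ce[0])])@u,"u",u)
y[:, :330]=0;y[:,345+60:]=0
m=cv2.moments(y[:, :],True);y[:, :270]=0
# paddle
y=masks(im)[2];y[:, :260]=0;y[:,340:]=0;q,cs=rect(y);P=np.array([cast(c,*t[0],.110)[:2] for t in cs]);print("paddle top",cv2.minAreaRect((P*1000).astype(np.float32)))
c=capture("wrist")
R=cast(c,253,46.5,.0405);print("roller",R)
cr=[cast(c,u_,v_,.0225)[:2] for u_,v_ in((194,10),(315,10))];print(cr)
s=sense();print(s["eef_pos"])
```

```text
front edge yaw 5.949206400219395 0.0010983725694500084 67
u -0.0714588969223813 -0.02152394774371573 -0.045575511934180093
w 0.5482841756611172 0.617031217781277 0.5828274529064437
centroid [0.57496469 0.10573823 0.056     ] edge at tongue u: -0.06581292604617528 u [ 0.10364676 -0.99461417]
paddle top ((598.824462890625, -177.47398376464844), (40.738433837890625, 50.0791015625), 4.801152229309082)
roller [0.58302334 0.04668412 0.0405    ]
[array([0.55214019, 0.06339406]), array([0.61242016, 0.06812168])]
[ 0.58914551 -0.04725011  0.23208177]
```

```bash
python3 -m inch '0 0 0.16 -0.24 0.3;0 0 0.16 0 0.3;0 0 0 0 0.3;0 0 0 0 0.3'
python3 -m inch '0.4 0.1 0 0 0.3;0.5 0 0 0 0.3;0.5 0 0 0 0.3;0.5 0 0 0 0.3;0.39 0 0 0 0.3' >/dev/null
python3 -m inch '0 0 0 0 0.3;0 0 0 0 0.3;0 0 0 0 0.3'
python3 go.py .5857 .010 .2187 5.9
```

```text
time_s: 7.5
eef_pos: [0.5891, -0.0468, 0.2237]
ee_rot: [[-0.102, 0.995, -0.001], [0.995, 0.102, 0.0], [0.0, -0.001, -1.0]]
ft_force: [0.0, 0.4, -7.1]
finger_gap: 0.504
grasp_force: 62.7
time_s: 8.17
eef_pos: [0.5858, 0.0107, 0.2243]
ee_rot: [[-0.104, 0.995, 0.0], [0.995, 0.104, -0.0], [-0.0, 0.0, -1.0]]
ft_force: [1.0, -0.7, -6.9]
finger_gap: 0.512
grasp_force: 62.8
t 8.17 pos [0.5858 0.0107 0.2243] yaw 5.96 units [-0.027 -0.008  0.223] turn 0.01 F [ 1.  -0.7 -6.9] gap 0.512 gf 62.8009557723999
```

```bash
python3 -m inch '0 0 0.1 0 0.3;0 0 0.08 0 0.3;0 0 0 0 0.3;0 0 0 0 0.3'
python3 -m inch '0 0 0.03 0 0.3;0 0 0.03 0 0.3;0 0 0 0 0.3;0 0 0 0 0.3'
python3 - <<'E'
from m import *
c=capture("top");im=c["img"]
y=masks(im)[2];y[:, :240]=0;y[:,340:]=0;q,cs=rect(y);P=np.array([cast(c,*t[0],.095)[:2] for t in cs]);print("paddle",cv2.minAreaRect((P*1000).astype(np.float32)))
r=masks(im)[0];r[:, :150]=0;r[:,230:]=0;q,cs=rect(r);P=np.array([cast(c,*t[0],.056)[:2] for t in cs]);print("tongue",cv2.minAreaRect((P*1000).astype(np.float32)))
w=capture("wrist");s=capture("side")
cv2.imwrite("pics/j2.png",np.hstack([cv2.resize(w["img"],(400,300)),cv2.resize(s["img"][130:310,190:350],(400,300*450//300))[:300]]))
E
```

```text
time_s: 8.5
eef_pos: [0.5858, 0.0103, 0.2194]
ee_rot: [[-0.103, 0.995, -0.001], [0.995, 0.103, 0.0], [0.0, -0.0, -1.0]]
ft_force: [0.8, 0.1, -6.0]
finger_gap: 0.505
grasp_force: 62.9
time_s: 8.83
eef_pos: [0.5859, 0.0106, 0.2188]
ee_rot: [[-0.103, 0.995, 0.001], [0.995, 0.103, -0.0], [-0.0, 0.001, -1.0]]
ft_force: [-2.1, -0.4, -1.2]
finger_gap: 0.51
grasp_force: 63.1
paddle ((598.68359375, -119.73809814453125), (41.32923889160156, 48.90778732299805), 6.469550132751465)
tongue ((582.7686157226562, 131.10903930664062), (42.33717727661133, 3.130025863647461), 4.494333744049072)
```

View pics/j2.png

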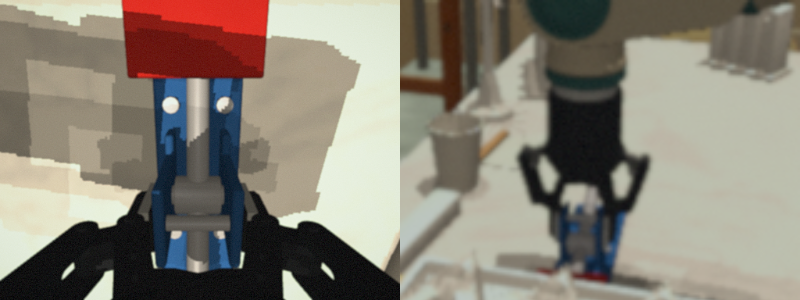

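The wrist view shows the jack's centreline (about column 196 of the scaled view) lined up with the red tongue (columns 123–267, centre 195). The tongue hides the roller, and its tip edge is at row 77. I'll get the numbers from the same picture.

Run:
```python
from m import *
c=capture("wrist");im=c["img"];h=cv2.cvtColor(im,cv2.COLOR_BGR2HSV)
r=cv2.inRange(h,(0,150,40),(8,255,255))|cv2.inRange(h,(172,150,40),(180,255,255))
q,cs=rect(r);x0,y0,w,hh=cv2.boundingRect(cs);print(x0,y0,w,hh)
P=[]
for col in range(x0+15,x0+w-15,5):
    v=np.where(r[:,col])[0].max()+.5;P.append((col,v))
k=np.polyfit(*np.array(P).T,1)
for row in(20,60,85):
    cc=np.where(r[row])[0];print(row,cc.min(),cc.max())
L=np.where(r[85])[0];m=(L.min()+L.max())/2
for z in(.050,.056):
    t=cast(c,m,np.polyval(k,m),z);a=cast(c,L.min(),85,z);b=cast(c,L.max(),85,z);print(z,"tip",t,"width",np.linalg.norm(a-b),"mid",(a+b)/2)
p,q=[cast(c,x,np.polyval(k,x),.05)[:2] for x in(x0,x0+w)];print("yaw",np.degrees(np.arctan2(*(q-p)[::-1])))
bl=cv2.inRange(h,(100,120,30),(125,255,255))
for row in(110,125):
    bb=np.where(bl[row])[0];print(row,bb.min(),bb.max(),[cast(c,x,row,.008)[:2].round(4) for x in(bb.min(),bb.max())])
s=sense();p=s["eef_pos"];print(p, "roller est",np.array(p[:2])+.095*np.array([-.1037,.9946]))
```

```text
156 0 188 101
20 158 341
60 161 338
85 163 337
0.05 tip [0.57868496 0.08125377 0.05      ] width 0.07148164208553677 mid [0.57812913 0.08678391 0.05      ]
0.056 tip [0.57871948 0.08137259 0.056     ] width 0.06837957795719135 mid [0.57818777 0.08666274 0.056     ]
yaw 6.333153462689116
110 197 309 [array([0.5502, 0.0717]), array([0.6112, 0.078 ])]
125 198 308 [array([0.5512, 0.0636]), array([0.6119, 0.07  ])]
[0.58589946 0.01056652 0.21874843] roller est [0.57604796 0.10505352]
```

```bash
python3 -m inch '0 0 0 0 0.7;0 0 0 0 1;0 0 0 0 1;0 0 0 0 1;0 0 0 0 1'
python3 -m inch '0 0 -0.3 0 1;0 0 -0.6 0 1;0 0 -0.9 0 1;0 0 -0.9 0 1;0 0 -0.9 0 1' >/dev/null
python3 -m inch '-0.8 0 0 0 0;-0.9 0 0 0 0;-0.9 0 0 0 0;-0.9 0 0 0 0;-0.9 0 0 0 0' 30 >/dev/null
python3 -m inch '-0.8 0 0 0 0;0 0 0 0 0;0 0 0 0 0;0 0 0 0 0;0 0 0 0 0'
python3 go.py .5994 -.1187 .2680 5.95
python3 - <<'E'
from m import *
w=capture("wrist");c=capture("top")
y=masks(c["img"])[2];y[:, :240]=0;y[:,340:]=0;q,cs=rect(y);P=np.array([cast(c,*t[0],.095)[:2] for t in cs]);print("paddle",cv2.minAreaRect((P*1000).astype(np.float32)))
cv2.imwrite("pics/j3.png",np.hstack([cv2.resize(w["img"],(400,300)),cv2.resize(c["img"][150:300,80:380],(400,200)).repeat(1,0) if 0 else cv2.resize(c["img"][120:300,120:360],(400,300))]))
E
```

```text
time_s: 9.45
eef_pos: [0.5859, 0.0107, 0.2184]
ee_rot: [[-0.104, 0.995, 0.001], [0.995, 0.104, 0.0], [0.0, 0.001, -1.0]]
ft_force: [0.4, 0.1, -0.0]
finger_gap: 0.995
grasp_force: 0.0
time_s: 10.7
eef_pos: [0.5993, -0.1177, 0.3085]
ee_rot: [[-0.105, 0.995, 0.0], [0.995, 0.105, 0.0], [0.0, 0.0, -1.0]]
ft_force: [-0.4, 0.7, -0.3]
finger_gap: 0.001
grasp_force: 0.0
t 10.7 pos [ 0.5993 -0.1177  0.3085] yaw 6.01 units [-0.043 -0.     1.619] turn 0.01 F [-0.4  0.7 -0.3] gap 0.001 gf 0.0Traceback (most recent call last):
  File "<stdin>", line 3, in <module>
  File "m.py", line 3, in rect
    cs=max(cv2.findContours(m,cv2.RETR_EXTERNAL,cv2.CHAIN_APPROX_NONE)[0],key=cv2.contourArea)
ValueError: max() iterable argument is empty
```

Run:
```python
from m import *
w=capture("wrist");c=capture("side")
cv2.imwrite("pics/j3.png",np.hstack([cv2.resize(w["img"],(400,300)),cv2.resize(c["img"][130:280,200:350],(400,400))[:300]]))
```

```text
(no output)
```

View pics/j3.png

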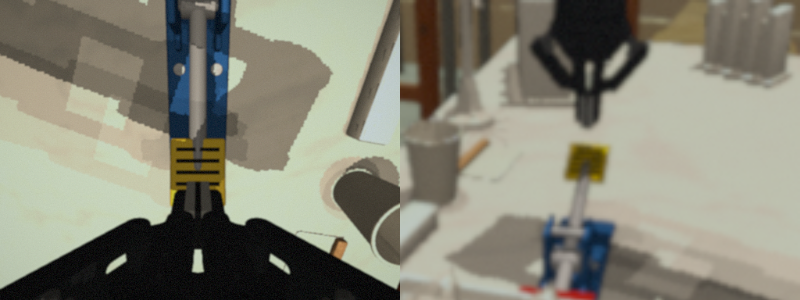

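The closed fingertips are centred over the yellow paddle at about (198,180) in the wrist view, and the jack sits in line with the tongue. Pressing now.

```bash
python3 -m inch '-0.04 0 0.5 0 0;0 0 0.5 0 0;0 0 0.4 0 0;0 0 0.1 0 0;0 0 0 0 0'
python3 -m inch '-0.05 0 0.2 0 0;-0.05 0 0.2 0 0;-0.05 0 0.2 0 0;-0.05 0 0.2 0 0;-0.05 0 0.2 0 0'
python3 -m inch '-0.04 0 0.2 0 0;-0.03 0 0.2 0 0;-0.02 0 0.2 0 0;-0.01 0 0.2 0 0;0 0 0.1 0 0'
python3 -m inch '0 0 0.1 0 0;0 0 0 0 0;0 0 0 0 0'
```

```text
time_s: 11.32
eef_pos: [0.599, -0.1195, 0.2689]
ee_rot: [[-0.104, 0.995, -0.003], [0.995, 0.104, 0.001], [0.002, -0.003, -1.0]]
ft_force: [-0.7, 1.5, 1.9]
finger_gap: 0.002
grasp_force: 1.0
time_s: 11.73
eef_pos: [0.6002, -0.126, 0.2463]
ee_rot: [[-0.103, 0.995, 0.001], [0.995, 0.103, 0.0], [-0.0, 0.001, -1.0]]
ft_force: [-3.0, 2.6, 9.9]
finger_gap: -0.005
grasp_force: 5.1
time_s: 12.15
eef_pos: [0.6005, -0.1285, 0.224]
ee_rot: [[-0.103, 0.995, 0.002], [0.995, 0.103, -0.0], [-0.0, 0.001, -1.0]]
ft_force: [-3.4, 0.9, 11.3]
finger_gap: -0.001
grasp_force: 5.7
time_s: 12.4
eef_pos: [0.6005, -0.1286, 0.2219]
ee_rot: [[-0.103, 0.995, 0.002], [0.995, 0.103, -0.0], [-0.001, 0.002, -1.0]]
ft_force: [-3.2, 0.8, 8.5]
finger_gap: -0.0
grasp_force: 4.5
```

```bash
python3 -m inch '0 0 0.08 0 0;0 0 0 0 0;0 0 0 0 0'|grep -E "pos|ft"
python3 -m inch '0 0 0.06 0 0;0 0 0 0 0;0 0 0 0 0'|grep -E "pos|ft"
python3 -m inch '0 0 0.06 0 0;0 0 0 0 0;0 0 0 0 0'|grep -E "pos|ft"
```

```text
eef_pos: [0.6005, -0.1286, 0.2201]
ft_force: [-3.4, 0.9, 9.9]
eef_pos: [0.6006, -0.1286, 0.2193]
ft_force: [-5.1, 1.1, 13.2]
eef_pos: [0.6006, -0.1286, 0.2189]
ft_force: [-8.1, 2.4, 18.8]
```

```bash
cat > a.py <<'E'
import sys;from m import *
n=sys.argv[1];w=capture("wrist");c=capture("side")
cv2.imwrite(f"pics/{n}.png",np.hstack([cv2.resize(w["img"],(400,300)),cv2.resize(c["img"][200:380,130:350],(367,300))]))
r=masks(c["img"])[0];r[:, :220]=0;r[:,300:]=0;r[:225]=0;r[255:]=0;m=cv2.moments(r,True);print("tongue side px",m["m10"]/max(m["m00"],1),m["m01"]/max(m["m00"],1),m["m00"])
c=capture("top");r=masks(c["img"])[0];r[:, :150]=0;r[:,230:]=0;m=cv2.moments(r,True)
if m["m00"]:print("tongue top",cast(c,m["m10"]/m["m00"],m["m01"]/m["m00"],.056),m["m00"])
E
python3 a.py d1
python3 -m inch '0 0 -0.2 0 0;0 0 -0.1 0 0;0.01 0 -0.2 0 0;0.02 0 -0.2 0 0;0.03 0 -0.2 0 0' | grep -E "pos|ft"
python3 -m inch '0.04 0 -0.2 0 0;0.05 0 -0.2 0 0;0.05 0 -0.2 0 0;0.05 0 -0.2 0 0;0.05 0 -0.2 0 0'| grep -E "pos|ft"
python3 -m inch '0.05 0 -0.3 0 0;0 0 -0.3 0 0;0 0 -0.3 0 0;0 0 0 0 0;0 0 0 0 0'| grep -E "pos|ft"
python3 a.py u1; python3 -c "
import cv2,numpy as np
cv2.imwrite('pics/j4.png',np.vstack([cv2.imread('pics/d1.png'),cv2.imread('pics/u1.png')]))"
```

```text
tongue side px 260.9789473684211 233.8421052631579 95.0
tongue top [0.57445957 0.11379706 0.056     ] 481.0
eef_pos: [0.6004, -0.1271, 0.2394]
ft_force: [-2.1, -0.2, 7.3]
eef_pos: [0.5996, -0.1209, 0.2634]
ft_force: [1.5, -0.1, 2.0]
eef_pos: [0.5994, -0.1197, 0.286]
ft_force: [0.3, -0.3, -0.7]
tongue side px 264.93548387096774 240.09677419354838 31.0
tongue top [0.57470073 0.10480287 0.056     ] 457.0
```

View pics/j4.png

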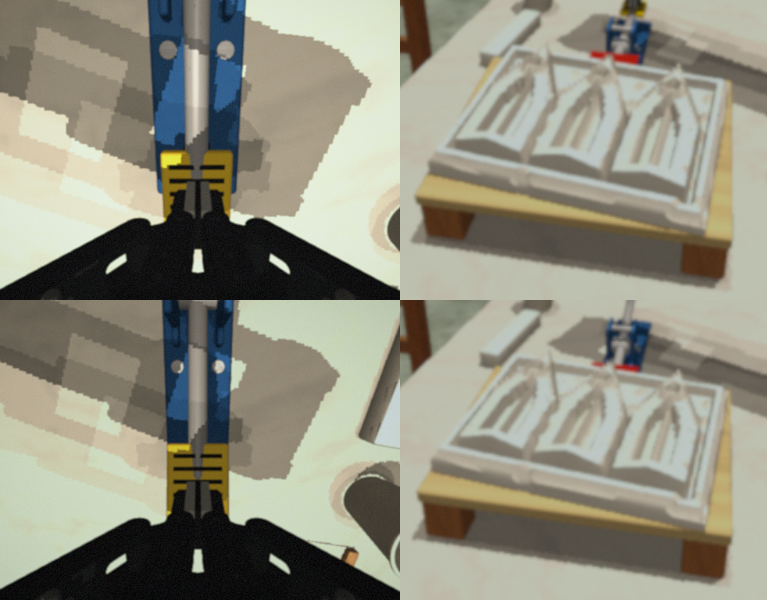

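The first pump worked: the tongue rose (side row 240 to 234), then came back to rest with the lever fully up, and the board did not move out of place. Now the second press, to hold.

```bash
python3 -m inch '0 0 0.3 0 0;0 0 0.3 0 0;-0.05 0 0.2 0 0;-0.05 0 0.2 0 0;-0.05 0 0.2 0 0'| grep -E "pos|ft"
python3 -m inch '-0.05 0 0.2 0 0;-0.05 0 0.2 0 0;-0.04 0 0.2 0 0;-0.03 0 0.2 0 0;-0.02 0 0.2 0 0'| grep -E "pos|ft"
python3 -m inch '-0.01 0 0.2 0 0;0 0 0.15 0 0;0 0 0.1 0 0;0 0 0.08 0 0;0 0 0.07 0 0'| grep -E "pos|ft"
python3 -m inch '0 0 0 0 0;0 0 0 0 0;0 0 0 0 0;0 0 0 0 0;0 0 0 0 0'| grep -E "time|pos|ft"
python3 a.py d2
```

```text
eef_pos: [0.5997, -0.1235, 0.2552]
ft_force: [0.1, -0.2, 2.8]
eef_pos: [0.6003, -0.1279, 0.2314]
ft_force: [-4.8, 2.9, 10.2]
eef_pos: [0.6005, -0.1284, 0.2185]
ft_force: [-11.9, 3.1, 25.7]
time_s: 16.37
eef_pos: [0.6005, -0.1284, 0.2188]
ft_force: [-10.2, 2.3, 19.9]
tongue side px 261.4516129032258 233.76344086021504 93.0
tongue top [0.57459866 0.11341523 0.056     ] 481.0
```

View pics/d2.png

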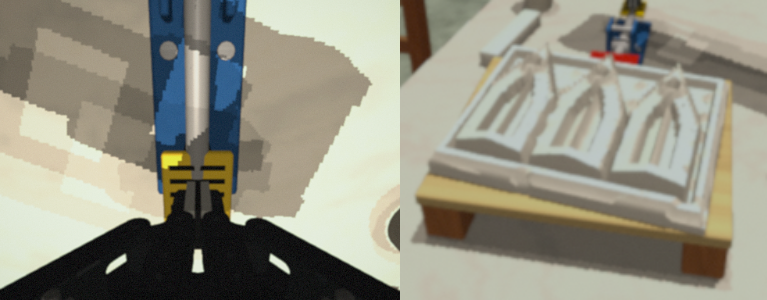

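The handle is fully down with a steady 20 N on it. The tongue is raised as in the first pump (side row 233.8, top view about 8 mm shift). Handing in.

```bash
python3 -c "
from station import *
print(close_job())"
```

```text
the job is handed in; nothing more can be done
None
```

The jack is set with its roller within about 1.5 mm of the lift point, was pumped once and let fully up, and is now held fully down a second time with the board edge raised; I handed the job in just after 16 s on the robot's clock, and no verdict came back.

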